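# Lap the turned knob's foot and snap it onto the spring-ball arbor

### The job

Take the flanged resin knob, rub its flat foot along the lapping plate with light, steady pressure in an unbroken stroke from the end near the robot to the far end, then press it, foot down, onto the upright spring-ball stud until it clicks home. Keep pressing after the click so that the rubber washer under it stays squeezed, and finish like that, still gripping the knob and pushing down on it, not letting go. Leave the other things on the bench where they are.

Things in the scene. Friction and masses are not known exactly. Their poses are not given: they have to be found in the camera images.
- knob: Loose turned amber-resin knob, 36 mm tall, standing on its foot, 35 to 70 g: round flange 46 mm across, 5 mm thick at the bottom, and above it a straight cylinder 32 mm across to grip from above. Underneath a 20 mm bore through the flange (the snap lip) and a 25 mm hollow above it, up to 30 mm. Origin: centre of the underside; z up its axis. The only thing with a flange.
- lap_base: Lapping plate, fixed: wooden base 210 x 80 mm under a bare steel plate 200 x 70 mm whose top is 32 mm above the table. Origin: centre of the base's underside, on the table; x along its length away from the robot, z up. A full stroke takes the knob's centre from 45 mm or more before the middle to 45 mm or more beyond it.
- lap_plate (a joint): How far the steel plate is pressed down on its sprung bed, in m: 0 free, stops at 0.006. It gives about 1.5 N per mm after a first 1.2 N (about 4 N at 2 mm, 7 N at 4 mm).
- arbor: Spring-ball arbor, fixed: dark steel block 80 x 80 x 20 mm, in its middle an upright steel stud 18 mm across, top 55 mm above the table, tapered to 10 mm over its last 7 mm. Four spring balls stick out 3 mm from its sides, 40 mm above the table. Round it a black washer 48 mm across, its top 30 mm above the table. Origin: centre of the block's underside, on the table; z up.
- stud_top (a point): Centre of the stud's top, 55 mm above the table. A knob lowered onto the stud meets the balls when its underside is about 45 mm above the table; pushing past them takes about 8 to 13 N, then the force drops and it snaps down onto the washer (underside 30 mm above the table).
- washer (a joint): How far the rubber washer is squeezed by the knob, in m: 0 free, stops at 0.003. About 4 N per mm after a first 1 N.
- bead_a: Bystander: loose amber barrel bead, 37 mm across and 30 mm tall, no flange, standing on its flat end. Origin: centre of the underside.
- bead_b: Bystander: a second amber barrel bead like bead_a.
- bangle: Bystander: loose red bangle lying flat, 76 mm across, 18 mm tall. Origin: centre of the underside.
- jar: Bystander: loose small jar with a white lid, 44 mm across, 55 mm tall. Origin: centre of the underside.
- screwdriver: Bystander: loose screwdriver lying on the table, about 170 mm long. Origin near the middle of its length, on the table.
- dish: Bystander: fixed shallow wooden bowl with small beads in it, 90 mm across, 22 mm tall. Origin: centre of the underside.
Mind the look-alikes: they are no part of the job. What is shaped like the knob but green is not meant. Leave any red look-alike of the arbor alone.

How it is judged:
By the outcome, as a careful person would: the job done as asked, in the order asked, and still so for the second after the job is handed in, while the arm keeps its last pose, push and grip.
It also fails if it takes over 45 s, if anything falls off the work surface, if the arm or the gripper's body presses on something with over 40 N, if the wrist force passes 120 N, or if a joint passes its speed limit or range.

### The arm

A 6-joint arm with a two-finger parallel gripper is mounted at the origin on the work surface. World frame = base frame: x ahead of the robot, y to its left, z up, the work surface at z = 0. Lengths are in m, angles in rad, forces in N, time in s.
With the tool pointing down it reaches from about 0.4 to 0.925 m from the base axis. Payload 3.4 kg.
Tool frame: the origin (TCP) lies on the mounting face of the last link; the fingertips stand 173 mm ahead of it and the grasp point (between the pads) lies 155 mm ahead of it; z points along the fingers, y is the line along which they close (so a half turn about z gives the same grasp; the last joint's range is limited). The gripper opens to 85 mm and grips with 20 to 120 N. Pads are 22 mm wide; open, the fingers measure 114 mm over their backs; the gripper's body (76 mm by 85 mm) begins 54 mm behind the grasp point. The pads swing forward as they close: fully open they stand 13 mm farther back than shut.
Start: joints at [1.183, 0.307, 1.506, -0, 1.328, -0.073], TCP at [0.178, 0.547, 0.405] pointing down, gripper open.
Joint ranges: [-3.12, 3.12], [-1.05, 2.28], [0.14, 2.33], [-1.42, 4.57], [0.1, 2.73], [-2.68, 2.68]. Speed limits (rad/s): [2.57, 2.57, 3.14, 3.14, 3.14, 3.14].

### API

Orientations are given as a rotation vector (axis times angle).
In Python, from plant import status, viewer, finish_job gives the robot as it stands.
- The arm moves only by the tool jog_arm, never from a script. Its argument "increments" is a list of rows, each a list of 7 numbers: the shift along the world's x, y, z in units of 30 mm (1.0 is 30 mm), then the turn, a rotation vector about the world's x, y, z in units of 5 degrees (1.0 is 5 degrees), then the finger opening in mm, from 0 to 85.4. In form: [[x, y, z, wx, wy, wz, jaw], ...]. A call has 1 to 8 rows; each row is the pose to reach, as a shift and turn from the pose commanded when the call began; what a row does not reach only later rows make up. A row lasts 1/10 s, in which the tool goes at most 50 mm and 8.59 degrees, less where a joint would pass 70% of its speed; a pose out of reach is approached as far as the arm can. A call with a gripper value outside its range is refused whole. The fingers move at their own pace and stop on an object; "squeeze" is the grip in N (left out, the last holds). Time passes only in rows, so rows that repeat a pose let the fingers close. It gives the time, the measured TCP pose, the force, the opening and the grip force at its end, in the units of the state.
- status.get_obs(): the state, without advancing time (a new reading comes with each control period).
- viewer.get_image(name): name is "side" or "top"; returns the picture (384x512x3 uint8, red, green, blue); there is no depth.
- viewer.camera_model(name): a dict with "intrinsics" (3x3 intrinsics, pixels), "pose" (4x4, takes a point from camera to world coordinates). Camera axes: x right, y up, looking along -z (the intrinsics and any distortion apply to the point x, -y, -z); pixel columns grow to the right and rows downward; lengths in m; the calibration is good to about 2 mm. A picture is of the moment at which its call begins. camera_model takes no time and is no camera call.
- finish_job(): hands the job in; it is judged then, once.
The state is a dict: "t": time; "qpos": joint angles; "qd": joint speeds; "effort": joint torques, N m; "tcp_pos": TCP position; "tcp_rot": TCP orientation; "wrist_force": force on the tool from outside, world axes, zero at the start; "moment": the same for the moment, N m; "opening": finger opening in m; "finger_force": force on a finger pad.
Only numpy, scipy, OpenCV 4.12 (cv2) and the standard library are available. Lean on these libraries where they do the work, as an engineer would, in place of code of your own. Each camera call takes 0.05 s, during which the arm holds its last target. There are 200 camera calls.

## Working session

There is one attempt and no reset: what is moved stays moved. The work goes in short steps, Python scripts to look and compute and a tool call to move; the robot and the scene stay as the last step left them, time stands still between calls to the robot, and variables do not carry over. Pictures are saved under pics/ and viewed, at most 10 in all, crops included, and the job is handed in when it is done.

Besides the shell and the picture viewer there is one more tool, called by a JSON object that holds its "fn" and its "kwargs", one argument or row to a line. jog_arm: Moves the arm, as the interface text tells. Its arguments: {"type":"object","properties":{"increments":{"type":"array","items":{"type":"array","items":{"type":"number"}}},"squeeze":{"type":"number"}},"required":["increments"]}

```bash
mkdir -p pics; cat > h.py <<'E'
import numpy as np, cv2
from plant import status, viewer, finish_job
def grab(n,f):
    im=viewer.get_image(n); cv2.imwrite('pics/'+f,im[:,:,::-1]); return im
def ray(n,u,v):
    c=viewer.camera_model(n);K=np.array(c['intrinsics']);P=np.array(c['pose'])
    d=np.linalg.solve(K,[u,v,1.]);d=P[:3,:3]@(d*[1,-1,-1]);return P[:3,3],d
def onz(n,u,v,z):
    o,d=ray(n,u,v);return o+d*(z-o[2])/d[2]
def proj(n,p):
    c=viewer.camera_model(n);K=np.array(c['intrinsics']);P=np.array(c['pose'])
    q=P[:3,:3].T@(np.array(p)-P[:3,3]);q=K@(q*[1,-1,-1]);return q[:2]/q[2]
E
python3 - <<'E'
from h import *
a=grab('top','t0.png');b=grab('side','s0.png')
for n in('top','side'):print(viewer.camera_model(n))
print(status.get_obs())
E
```

```text
{'intrinsics': array([[409.98222641,   0.        , 253.30268329],
       [  0.        , 409.98222641, 200.25234912],
       [  0.        ,   0.        ,   1.        ]]), 'pose': array([[-0.11736815,  0.9729292 , -0.19908159,  0.36426954],
       [-0.99307486, -0.1160338 ,  0.01839789,  0.0225033 ],
       [-0.00520035,  0.19986225,  0.9798102 ,  1.1274705 ],
       [ 0.        ,  0.        ,  0.        ,  1.        ]])}
{'intrinsics': array([[420.59076966,   0.        , 258.32869647],
       [  0.        , 420.59076966, 192.43155574],
       [  0.        ,   0.        ,   1.        ]]), 'pose': array([[ 0.87601244,  0.26108057, -0.40551096,  0.106244  ],
       [-0.4816931 ,  0.43186604, -0.76253752, -0.88230444],
       [-0.02395732,  0.86332419,  0.50408074,  0.63908626],
       [ 0.        ,  0.        ,  0.        ,  1.        ]])}
{'t': 0.1, 'qpos': array([ 1.18348001e+00,  3.07471124e-01,  1.50755169e+00,  4.88584956e-06,
        1.32838189e+00, -7.35237557e-02]), 'qd': array([ 0.00034094, -0.00081664, -0.00273866,  0.00186969,  0.00053916,
        0.00093115]), 'effort': array([-7.61008978e-04, -4.58531249e+01, -2.52607155e+01, -1.67334929e-04,
        5.60986940e-03, -3.32570089e-06]), 'tcp_pos': array([0.17740148, 0.54662143, 0.40388499]), 'tcp_rot': array([-4.90820683e-01, -3.10258967e+00,  2.76906538e-03]), 'wrist_force': array([ 0.45133512,  0.38172034, -0.59659415]), 'moment': array([-0.04978389, -0.01896039, -0.0220818 ]), 'finger_force': 0.0, 'opening': 0.08518831955349238}
```

View pics/t0.png

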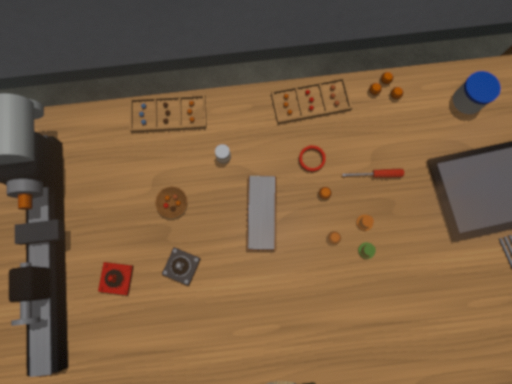

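View pics/s0.png

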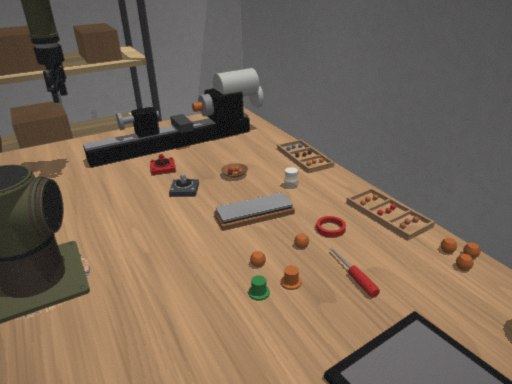

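The top view shows four amber or green candidates:
- Amber with flange at (366,222), side view (291,277).
- Plain amber beads at (325,193) and (335,238), side views (301,241) and (258,258).
- Green flanged knob at (367,250).

I choose (366,222). The plate is at (262,213). The dark arbor is at (181,266), and the red look-alike is at (116,278). Next I check with crops and measure.

```bash
python3 - <<'E'
from h import *
t=cv2.imread('pics/t0.png');s=cv2.imread('pics/s0.png')
def crop(i,u,v,r=24):return cv2.resize(i[v-r:v+r,u-r:u+r],(380,280*380//280),interpolation=cv2.INTER_CUBIC)[:290*380//290]
A=np.hstack([crop(t,366,222),crop(s,291,277)]);B=np.hstack([crop(t,181,266),crop(s,184,186)])
o=np.vstack([A,B]);cv2.imwrite('pics/c1.png',cv2.resize(o,(600,600)))
def comp(i,m,u,v,r):
    k=np.zeros(m.shape,np.uint8);k[v-r:v+r,u-r:u+r]=m[v-r:v+r,u-r:u+r]*255
    cs,_=cv2.findContours(k,cv2.RETR_EXTERNAL,cv2.CHAIN_APPROX_NONE);return max(cs,key=cv2.contourArea)
ht=cv2.cvtColor(t,cv2.COLOR_BGR2HSV);hs=cv2.cvtColor(s,cv2.COLOR_BGR2HSV)
for n,h,u,v in(('top',ht,366,222),('side',hs,291,277)):
    print(n,'bg',h[v-18,u],'c',h[v,u])
    m=(h[...,1]>205)&(h[...,2]>90)&(h[...,0]<14)
    c=comp(n,m,u,v,18);x=cv2.boundingRect(c);M=cv2.moments(c);print(x,cv2.contourArea(c),M['m10']/M['m00'],M['m01']/M['m00'])
    print(onz(n,M['m10']/M['m00'],M['m01']/M['m00'],.018))
# plate
m=(ht[...,1]<60)&(ht[...,2]>70)
c=comp(0,m,262,213,48);r=cv2.minAreaRect(c);print('plate',r)
w=np.array([onz('top',*p,.032) for p in cv2.boxPoints(r)]);print(w.round(4),w.mean(0));print([np.linalg.norm(w[i]-w[i-1]).round(3) for i in range(4)])
# arbor block top
m=(ht[...,1]<110)&(ht[...,2]<150)
c=comp(0,m,181,266,25);r=cv2.minAreaRect(c);print('arbor',r)
w=np.array([onz('top',*p,.02) for p in cv2.boxPoints(r)]);print(w.round(4),w.mean(0));print([np.linalg.norm(w[i]-w[i-1]).round(3) for i in range(4)])
E
```

```text
top bg [ 15 137 145] c [ 14 195 161]Traceback (most recent call last):
  File "<stdin>", line 13, in <module>
  File "<stdin>", line 8, in comp
ValueError: max() iterable argument is empty
```

View pics/c1.png

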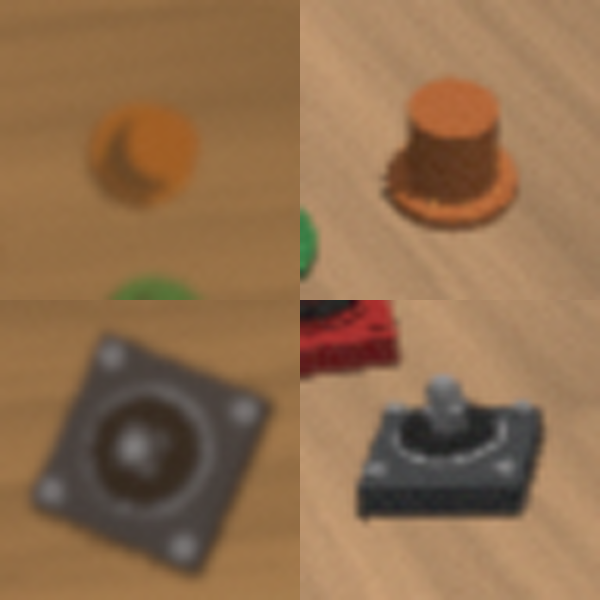

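The crops show a flange on the chosen amber knob: top disc at about (367.5,221.5) in the top view and (291.3,270.2) in the side view. The dark arbor's stud top is at about (179,265.2) in the top view and (182.6,175.2) in the side view.

```bash
cat > tri.py <<'E'
from h import *
def tri(a,b):
    o1,d1=ray('top',*a);o2,d2=ray('side',*b);d1/=np.linalg.norm(d1);d2/=np.linalg.norm(d2)
    s=np.linalg.lstsq(np.c_[d1,-d2],o2-o1,rcond=None)[0];p,q=o1+s[0]*d1,o2+s[1]*d2
    return (p+q)/2,np.linalg.norm(p-q)
E
python3 - <<'E'
from tri import *
print('knobtop',tri((367.5,221.4),(291.1,270.0)),onz('top',367.5,221.4,.036),onz('side',291.1,270,.036))
print('flange',onz('top',364.2,223,.004),onz('side',291,282.4,.005))
print('stud',tri((178.8,265.0),(182.5,175.0)),onz('top',178.8,265,.055),onz('side',182.5,175,.055))
t=cv2.imread('pics/t0.png');ht=cv2.cvtColor(t,cv2.COLOR_BGR2HSV)
def comp(m,u,v,r):
    k=np.zeros(m.shape,np.uint8);k[v-r:v+r,u-r:u+r]=m[v-r:v+r,u-r:u+r]*255
    cs,_=cv2.findContours(k,cv2.RETR_EXTERNAL,cv2.CHAIN_APPROX_NONE);return max(cs,key=cv2.contourArea)
print(ht[213,262],ht[213,290],ht[280,181])
for nm,m,u,v,r,z in(('plate',(ht[...,1]<70)&(ht[...,2]>70),262,213,48,.032),('arbor',(ht[...,1]<100)&(ht[...,2]<150),181,266,25,.02)):
    c=comp(m,u,v,r);R=cv2.minAreaRect(c);w=np.array([onz('top',*p,z) for p in cv2.boxPoints(R)])
    print(nm,R,w.round(3),w.mean(0),[np.linalg.norm(w[i]-w[i-1]).round(3) for i in range(4)])
for n,u,v in(('bead',325,193),('bead',335,238),('green',367,250),('bangle',312,159),('dish',171,203),('jar',222,152),('scr',372,174)):print(n,onz('top',u,v,.02).round(3))
E
```

```text
knobtop (array([ 0.49255729, -0.29607714,  0.03490903]), np.float64(0.0005347432146803997)) [ 0.49218145 -0.29564246  0.036     ] [ 0.4921372  -0.29717986  0.036     ]
flange [ 0.4926044  -0.29516369  0.004     ] [ 0.48976462 -0.30135656  0.005     ]
stud (array([0.43426434, 0.21481021, 0.05199935]), np.float64(0.0022049139163004355)) [0.43512573 0.21396986 0.055     ] [0.43152622 0.20948052 0.055     ]
[  0   8 132] [ 15 131 150] [13 43 72]
plate ((261.0, 212.5), (73.0, 26.0), 90.0) [[ 0.656  0.008  0.032]
 [ 0.648 -0.063  0.032]
 [ 0.449 -0.037  0.032]
 [ 0.457  0.032  0.032]] [ 0.55253619 -0.01501891  0.032     ] [np.float64(0.201), np.float64(0.072), np.float64(0.201), np.float64(0.069)]
arbor ((180.60345458984375, 265.7586364746094), (29.281335830688477, 30.069175720214844), 23.198591232299805) [[0.42  0.269 0.02 ]
 [0.489 0.232 0.02 ]
 [0.45  0.162 0.02 ]
 [0.381 0.2   0.02 ]] [0.43515652 0.21556904 0.02      ] [np.float64(0.079), np.float64(0.079), np.float64(0.08), np.float64(0.078)]
bead [ 0.586 -0.197  0.02 ]
bead [ 0.46  -0.205  0.02 ]
green [ 0.418 -0.286  0.02 ]
bangle [ 0.687 -0.176  0.02 ]
dish [0.608 0.228 0.02 ]
jar [0.738 0.073 0.02 ]
scr [ 0.624 -0.336  0.02 ]
```

{"fn": "jog_arm", "kwargs": {
  "increments": [
    [9, -10, 0, 0, 0, 3.6, 60],
    [9, -10, 0, 0, 0, 3.6, 60],
    [9, -10, 0, 0, 0, 3.6, 60],
    [9, -10, 0, 0, 0, 3.6, 60],
    [9, -10, 0, 0, 0, 3.6, 60],
    [9, -10, 0, 0, 0, 3.6, 60],
    [9, -10, 0, 0, 0, 3.6, 60],
    [9, -10, 0, 0, 0, 3.6, 60]
  ],
  "squeeze": 80
}}

```text
t: 0.9
tcp_pos: [0.4418, 0.2524, 0.4045]
tcp_rot: [0.001, -3.141, 0.0]
wrist_force: [1.6, 1.2, 0.2]
opening: 0.0599
finger_force: 0.0
```

{"fn": "jog_arm", "kwargs": {
  "increments": [
    [1.5, -18.1, -4, 0, 0, 0, 60],
    [1.5, -18.1, -4, 0, 0, 0, 60],
    [1.5, -18.1, -4, 0, 0, 0, 60],
    [1.5, -18.1, -4, 0, 0, 0, 60],
    [1.5, -18.1, -4, 0, 0, 0, 60],
    [1.5, -18.1, -4, 0, 0, 0, 60],
    [1.5, -18.1, -4, 0, 0, 0, 60],
    [1.5, -18.1, -4, 0, 0, 0, 60]
  ]
}}

```text
t: 1.7
tcp_pos: [0.4729, -0.1371, 0.3181]
tcp_rot: [0.0, -3.141, -0.0]
wrist_force: [0.8, -0.5, -0.6]
opening: 0.0599
finger_force: 0.0
```

```bash
python3 -c "
from h import *
o=status.get_obs();print(o['tcp_pos'],o['qpos'])"
```

```text
[ 0.47287851 -0.1370882   0.31808261] [-3.68054958e-01  2.80830300e-01  1.79614693e+00  2.02642361e-04
  1.06492242e+00 -1.93909904e+00]
```

{"fn": "jog_arm", "kwargs": {
  "increments": [
    [0.6, -5.2, -2.1, 0, 0, 0, 60],
    [0.6, -5.2, -2.1, 0, 0, 0, 60],
    [0.6, -5.2, -2.1, 0, 0, 0, 60],
    [0.6, -5.2, -2.1, 0, 0, 0, 60],
    [0.6, -5.2, -2.1, 0, 0, 0, 60],
    [0.6, -5.2, -2.1, 0, 0, 0, 60],
    [0.6, -5.2, -2.1, 0, 0, 0, 60]
  ]
}}

```text
t: 2.4
tcp_pos: [0.491, -0.2896, 0.2561]
tcp_rot: [0.002, -3.141, -0.001]
wrist_force: [0.4, 0.8, -0.7]
opening: 0.0604
finger_force: 0.0
```

```bash
python3 - <<'E'
from h import *
s=grab('side','s1.png');o=status.get_obs();p=o['tcp_pos'];print(p,o['tcp_rot'],o['wrist_force'])
print(proj('side',p-[0,0,.173]),proj('side',p-[0,0,.2]))
cv2.imwrite('pics/s1c.png',cv2.resize(s[200:310,220:360,::-1],(800,628)[:2] if 0 else (700,550)))
E
```

```text
[ 0.4911889  -0.28944664  0.25629673] [-3.16678786e-03  3.14150814e+00  6.31433134e-04] [-0.03219614  0.12258005 -1.1995827 ]
[289.08272902 250.80404663] [288.9202921  260.79287106]
```

View pics/s1c.png

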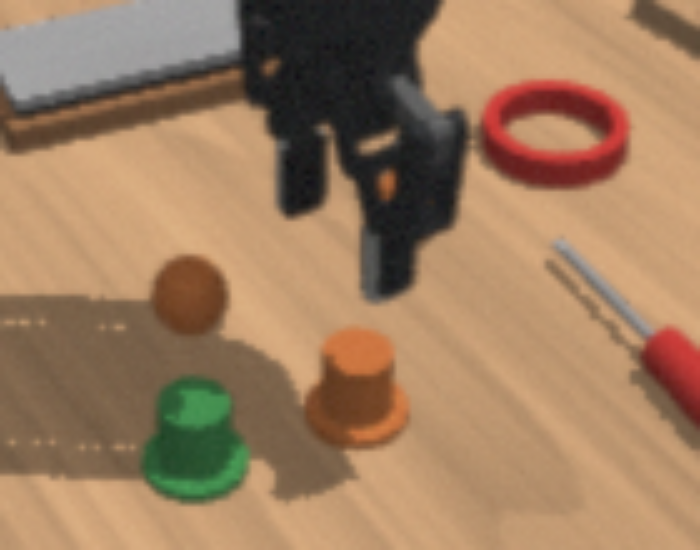

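The crop shows the finger tips straddling the knob line. The tip midpoint is at about (288.8,249.6), against (289,250.8) predicted, so the calibration holds. The knob is slightly to -y, so I correct and descend.

{"fn": "jog_arm", "kwargs": {
  "increments": [
    [0.05, -0.22, 0, 0, 0, 0, 60],
    [0.05, -0.22, -1, 0, 0, 0, 60],
    [0.05, -0.22, -1.8, 0, 0, 0, 60],
    [0.05, -0.22, -2.3, 0, 0, 0, 60],
    [0.05, -0.22, -2.5, 0, 0, 0, 60],
    [0.05, -0.22, -2.5, 0, 0, 0, 60],
    [0.05, -0.22, -2.5, 0, 0, 0, 60]
  ]
}}

```text
t: 3.15
tcp_pos: [0.4933, -0.2978, 0.1815]
tcp_rot: [-0.001, 3.14, -0.001]
wrist_force: [-0.2, -0.1, -0.8]
opening: 0.0603
finger_force: 0.0
```

{"fn": "jog_arm", "kwargs": {
  "increments": [
    [0, 0, 0, 0, 0, 0, 45],
    [0, 0, 0, 0, 0, 0, 36],
    [0, 0, 0, 0, 0, 0, 28],
    [0, 0, 0, 0, 0, 0, 20],
    [0, 0, 0, 0, 0, 0, 20],
    [0, 0, 0, 0, 0, 0, 20],
    [0, 0, 0, 0, 0, 0, 20],
    [0, 0, 0, 0, 0, 0, 20]
  ],
  "squeeze": 80
}}

```text
t: 3.95
tcp_pos: [0.4931, -0.2978, 0.182]
tcp_rot: [-0.0, 3.14, -0.001]
wrist_force: [-0.9, 1.7, 5.3]
opening: 0.0302
finger_force: 78.6
```

{"fn": "jog_arm", "kwargs": {
  "increments": [
    [0, 0, 0.5, 0, 0, 0, 20],
    [0, 0, 1.5, 0, 0, 0, 20],
    [0, 0, 2.5, 0, 0, 0, 20],
    [0, 0, 3.3, 0, 0, 0, 20],
    [0, 0, 3.3, 0, 0, 0, 20],
    [0, 0, 3.3, 0, 0, 0, 20],
    [0, 0, 3.3, 0, 0, 0, 20]
  ]
}}

```text
t: 4.65
tcp_pos: [0.4921, -0.2974, 0.2786]
tcp_rot: [0.0, -3.14, -0.002]
wrist_force: [0.0, 0.1, 0.1]
opening: 0.0306
finger_force: 79.1
```

```bash
python3 - <<'E'
from h import *
s=grab('side','s2.png');t=grab('top','t2.png');o=status.get_obs();p=o['tcp_pos'];print(p,o['tcp_rot'],o['wrist_force'],o['opening'])
k=p-[0,0,.182];print('foot',proj('side',k))
v=[int(x) for x in proj('side',p-[0,0,.165])]
cv2.imwrite('pics/s2c.png',cv2.resize(s[v[1]-40:v[1]+40,v[0]-50:v[0]+50,::-1],(700,560)));print(v)
E
```

```text
[ 0.49219919 -0.29739689  0.27824097] [ 5.57090439e-04 -3.13919464e+00 -2.63188039e-03] [ 0.28087556 -0.32704289 -1.01052705] 0.030231278305152844
foot [291.62450329 247.77246205]
[291, 241]
```

View pics/s2c.png

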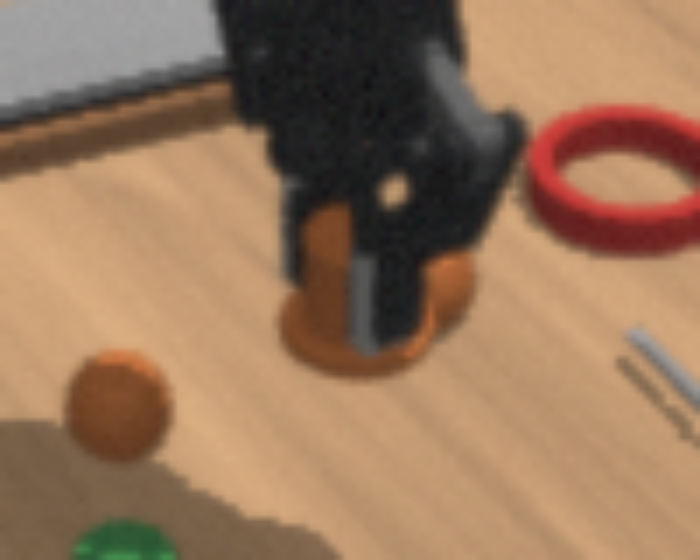

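The grasp is good. The flange is level and centred at crop x≈358, which is image u≈292 against 291.6 predicted. Next I move above the near end of the plate.

{"fn": "jog_arm", "kwargs": {
  "increments": [
    [-0.13, 9.67, 0, 0, 0, 0, 20],
    [-0.13, 9.67, 0, 0, 0, 0, 20],
    [-0.13, 9.67, 0, 0, 0, 0, 20],
    [-0.13, 9.67, 0, 0, 0, 0, 20],
    [-0.13, 9.67, -0.9, 0, 0, 0, 20],
    [-0.13, 9.67, -0.9, 0, 0, 0, 20],
    [-0.13, 9.67, -0.9, 0, 0, 0, 20],
    [-0.13, 9.67, -0.9, 0, 0, 0, 20]
  ]
}}

```text
t: 5.55
tcp_pos: [0.4884, -0.0066, 0.2516]
tcp_rot: [0.006, -3.139, 0.0]
wrist_force: [0.4, 0.0, -0.3]
opening: 0.03
finger_force: 79.3
```

```bash
python3 - <<'E'
from h import *
t=grab('top','t3.png');s=grab('side','s3.png');o=status.get_obs();p=o['tcp_pos'];print(p,o['tcp_rot'],o['wrist_force'])
v=[int(x) for x in proj('side',p-[0,0,.165])];print(v,proj('side',p-[0,0,.182]))
c=s[v[1]-50:v[1]+50,v[0]-60:v[0]+70,::-1]
cv2.imwrite('pics/s3c.png',cv2.resize(c,(780,600)))
# plate check in unobstructed side view s0: corners of top at z=.032
h=cv2.cvtColor(cv2.imread('pics/s0.png'),cv2.COLOR_BGR2HSV)
m=((h[...,1]<40)&(h[...,2]>90)).astype(np.uint8)*255;k=np.zeros_like(m);k[185:232,205:300]=m[185:232,205:300]
c=max(cv2.findContours(k,0,1)[0],key=cv2.contourArea);e=c[:,0]
w=np.array([onz('side',*q,.032)[:2] for q in e]).astype(np.float32);r=cv2.minAreaRect(w*1000);print('plate side',r)
h=cv2.cvtColor(cv2.imread('pics/t0.png'),cv2.COLOR_BGR2HSV)
m=((h[...,1]<70)&(h[...,2]>70)).astype(np.uint8)*255;k=np.zeros_like(m);k[165:261,214:310]=m[165:261,214:310]
c=max(cv2.findContours(k,0,1)[0],key=cv2.contourArea);e=c[:,0]
w=np.array([onz('top',*q,.032)[:2] for q in e]).astype(np.float32);print('plate top',cv2.minAreaRect(w*1000))
E
```

```text
[ 0.48915809 -0.00823458  0.25237837] [ 4.95689696e-04 -3.14126739e+00  6.76304478e-04] [ 0.1719402   0.33251097 -0.36279645]
[230, 191] [231.02019664 197.56409778]
plate side ((549.4838256835938, -19.969173431396484), (72.75814056396484, 199.24061584472656), 82.437255859375)
plate top ((552.6583251953125, -14.896259307861328), (70.75544738769531, 201.1280517578125), 82.68173217773438)
```

View pics/s3c.png

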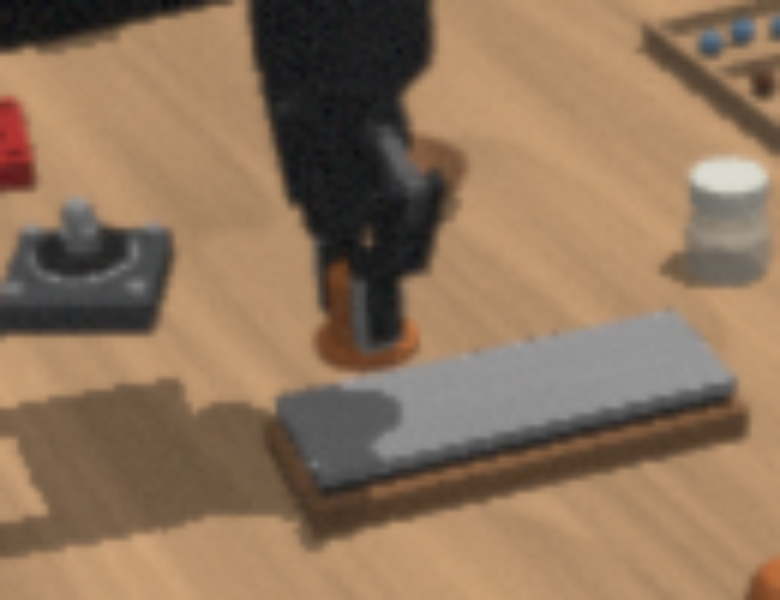

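The knob hangs above the near end of the plate. Side and top fits agree on a yaw of about -7.4° and a centre near (0.552,-0.016). I lower gently now.

{"fn": "jog_arm", "kwargs": {
  "increments": [
    [0, 0, -0.4, 0, 0, 0, 20],
    [0, 0, -0.8, 0, 0, 0, 20],
    [0, 0, -1.05, 0, 0, 0, 20],
    [0, 0, -1.15, 0, 0, 0, 20],
    [0, 0, -1.18, 0, 0, 0, 20],
    [0, 0, -1.2, 0, 0, 0, 20],
    [0, 0, -1.2, 0, 0, 0, 20]
  ]
}}

```text
t: 6.35
tcp_pos: [0.4891, -0.0078, 0.217]
tcp_rot: [-0.0, 3.141, -0.0]
wrist_force: [0.6, 0.4, 0.0]
opening: 0.0302
finger_force: 79.4
```

{"fn": "jog_arm", "kwargs": {
  "increments": [
    [0, 0, -0.05, 0, 0, 0, 20],
    [0, 0, -0.1, 0, 0, 0, 20],
    [0, 0, -0.13, 0, 0, 0, 20],
    [0, 0, -0.15, 0, 0, 0, 20],
    [0, 0, -0.15, 0, 0, 0, 20]
  ]
}}

```text
t: 6.85
tcp_pos: [0.489, -0.0076, 0.2124]
tcp_rot: [-0.001, 3.141, -0.0]
wrist_force: [-0.1, 0.6, 4.2]
opening: 0.0301
finger_force: 79.7
```

{"fn": "jog_arm", "kwargs": {
  "increments": [
    [0.2, -0.026, 0, 0, 0, 0, 20],
    [0.45, -0.058, 0, 0, 0, 0, 20],
    [0.7, -0.091, 0, 0, 0, 0, 20],
    [0.95, -0.123, 0, 0, 0, 0, 20],
    [1.2, -0.156, 0, 0, 0, 0, 20],
    [1.45, -0.188, 0, 0, 0, 0, 20],
    [1.7, -0.221, 0, 0, 0, 0, 20],
    [1.95, -0.253, 0, 0, 0, 0, 20]
  ]
}}

```text
t: 7.65
tcp_pos: [0.5481, -0.0153, 0.2121]
tcp_rot: [0.001, -3.142, 0.0]
wrist_force: [-1.8, -0.5, 3.1]
opening: 0.0306
finger_force: 79.8
```

{"fn": "jog_arm", "kwargs": {
  "increments": [
    [0.26, -0.034, -0.005, 0, 0, 0, 20],
    [0.52, -0.068, -0.01, 0, 0, 0, 20],
    [0.78, -0.101, -0.01, 0, 0, 0, 20],
    [1.04, -0.135, -0.01, 0, 0, 0, 20],
    [1.3, -0.169, -0.01, 0, 0, 0, 20],
    [1.56, -0.203, -0.01, 0, 0, 0, 20],
    [1.82, -0.237, -0.01, 0, 0, 0, 20],
    [2.08, -0.27, -0.01, 0, 0, 0, 20]
  ]
}}

```text
t: 8.45
tcp_pos: [0.6105, -0.0234, 0.2119]
tcp_rot: [-0.001, 3.141, -0.0]
wrist_force: [-3.0, 1.0, 4.2]
opening: 0.0302
finger_force: 79.8
```

{"fn": "jog_arm", "kwargs": {
  "increments": [
    [0.1, -0.013, 0, 0, 0, 0, 20],
    [0.1, -0.013, 0, 0, 0, 0, 20]
  ]
}}

```text
t: 8.65
tcp_pos: [0.614, -0.0239, 0.2121]
tcp_rot: [-0.0, 3.139, -0.0]
wrist_force: [0.9, -0.0, 3.9]
opening: 0.0303
finger_force: 79.8
```

The stroke is complete. I lift and move over the arbor.

{"fn": "jog_arm", "kwargs": {
  "increments": [
    [0, 0, 1, 0, 0, 0, 20],
    [0, 0, 2, 0, 0, 0, 20],
    [-1, 1.33, 2, 0, 0, 0, 20],
    [-2.3, 3.07, 2, 0, 0, 0, 20],
    [-3.6, 4.8, 2, 0, 0, 0, 20],
    [-4.8, 6.4, 2, 0, 0, 0, 20],
    [-5.97, 7.97, 2, 0, 0, 0, 20],
    [-5.97, 7.97, 2, 0, 0, 0, 20]
  ]
}}

```text
t: 9.45
tcp_pos: [0.4326, 0.2168, 0.2718]
tcp_rot: [0.0, 3.14, 0.001]
wrist_force: [0.0, 0.8, -0.4]
opening: 0.03
finger_force: 79.4
```

{"fn": "jog_arm", "kwargs": {
  "increments": [
    [0, 0, -0.3, 0, 0, 0, 20],
    [0, 0, -0.3, 0, 0, 0, 20],
    [0, 0, -0.3, 0, 0, 0, 20]
  ]
}}

```text
t: 9.75
tcp_pos: [0.4344, 0.215, 0.2627]
tcp_rot: [-0.001, 3.141, -0.0]
wrist_force: [0.0, 0.0, -0.5]
opening: 0.0304
finger_force: 79.4
```

```bash
python3 - <<'E'
from h import *
t=grab('top','t4.png');s=grab('side','s4.png');o=status.get_obs();p=o['tcp_pos'];print(p,o['tcp_rot'],o['wrist_force'])
print('foot',proj('side',p-[0,0,.182]),proj('side',p-[0,0,.177]),'stud',proj('side',[.435,.215,.055]))
c=s[140:210,150:240,::-1]
cv2.imwrite('pics/s4c.png',cv2.resize(c,(720,560),interpolation=cv2.INTER_CUBIC))
E
```

```text
[0.43493972 0.21453462 0.26293483] [2.32052054e-03 3.14051116e+00 1.15554596e-04] [ 1.07101504 -0.25675808 -0.01184875]
foot [182.00303967 166.32988127] [181.80860483 164.82302327] stud [182.96472215 173.98291526]
```

View pics/s4c.png

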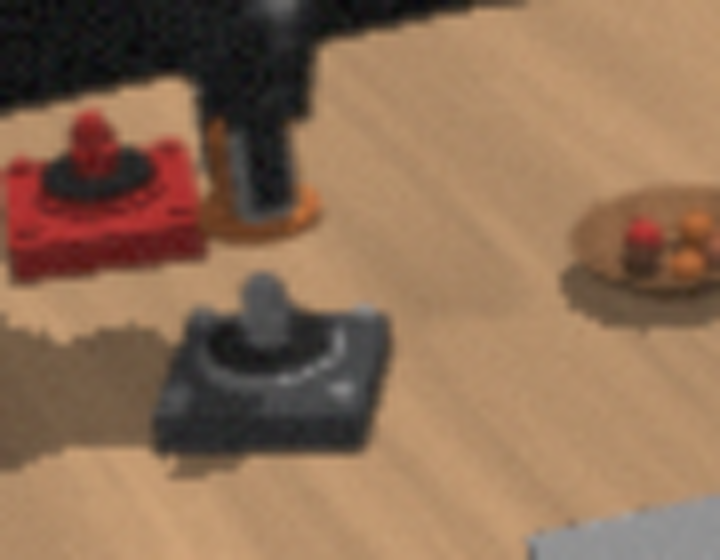

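The knob flange appears at (182,166), where it was predicted. The stud top is at about (182.5,174.8), within 1 px of its prediction. I nudge toward the weighted estimate and lower, watching the lateral force on the taper.

{"fn": "jog_arm", "kwargs": {
  "increments": [
    [-0.03, -0.06, -0.2, 0, 0, 0, 20],
    [-0.03, -0.06, -0.4, 0, 0, 0, 20],
    [-0.03, -0.06, -0.55, 0, 0, 0, 20],
    [-0.03, -0.06, -0.65, 0, 0, 0, 20],
    [-0.03, -0.06, -0.75, 0, 0, 0, 20],
    [-0.03, -0.06, -0.85, 0, 0, 0, 20],
    [-0.03, -0.06, -0.92, 0, 0, 0, 20],
    [-0.03, -0.06, -0.92, 0, 0, 0, 20]
  ]
}}

```text
t: 10.65
tcp_pos: [0.4327, 0.2136, 0.235]
tcp_rot: [0.001, -3.141, 0.0]
wrist_force: [-0.8, -0.1, -0.5]
opening: 0.0304
finger_force: 79.4
```

{"fn": "jog_arm", "kwargs": {
  "increments": [
    [0, 0, -0.04, 0, 0, 0, 20],
    [0, 0, -0.08, 0, 0, 0, 20],
    [0, 0, -0.12, 0, 0, 0, 20],
    [0, 0, -0.14, 0, 0, 0, 20],
    [0, 0, -0.14, 0, 0, 0, 20]
  ]
}}

```text
t: 11.15
tcp_pos: [0.4332, 0.214, 0.2315]
tcp_rot: [-0.0, 3.14, 0.002]
wrist_force: [-0.6, 3.5, 3.9]
opening: 0.03
finger_force: 79.9
```

{"fn": "jog_arm", "kwargs": {
  "increments": [
    [0, 0.03, 0.02, 0, 0, 0, 20],
    [0, 0.07, 0.02, 0, 0, 0, 20],
    [0, 0.07, 0, 0, 0, 0, 20],
    [0, 0.07, 0, 0, 0, 0, 20]
  ]
}}

```text
t: 11.55
tcp_pos: [0.4326, 0.2156, 0.2308]
tcp_rot: [0.001, -3.141, 0.001]
wrist_force: [0.7, 0.1, 0.1]
opening: 0.0301
finger_force: 79.5
```

Contact is gone, so I go on to just above the balls.

{"fn": "jog_arm", "kwargs": {
  "increments": [
    [0, 0, -0.03, 0, 0, 0, 20],
    [0, 0, -0.06, 0, 0, 0, 20],
    [0, 0, -0.09, 0, 0, 0, 20],
    [0, 0, -0.09, 0, 0, 0, 20]
  ]
}}

```text
t: 11.95
tcp_pos: [0.433, 0.2158, 0.2283]
tcp_rot: [-0.0, 3.141, 0.001]
wrist_force: [1.1, 1.9, -0.6]
opening: 0.0303
finger_force: 79.5
```

{"fn": "jog_arm", "kwargs": {
  "increments": [
    [0.01, 0.025, 0, 0, 0, 0, 20],
    [0.01, 0.025, -0.03, 0, 0, 0, 20],
    [0.01, 0.025, -0.06, 0, 0, 0, 20],
    [0.01, 0.025, -0.06, 0, 0, 0, 20]
  ]
}}

```text
t: 12.35
tcp_pos: [0.4329, 0.2163, 0.2264]
tcp_rot: [0.001, -3.141, 0.0]
wrist_force: [0.2, 0.8, -0.3]
opening: 0.0302
finger_force: 79.5
```

```bash
python3 -c "
from h import *
o=status.get_obs();print(o['tcp_pos'],o['wrist_force'],o['moment'])"
```

```text
[0.43290824 0.2163347  0.22636027] [ 0.17893198  0.84907746 -0.31927145] [ 0.02119755 -0.08466364  0.04081915]
```

{"fn": "jog_arm", "kwargs": {
  "increments": [
    [0, 0, -0.04, 0, 0, 0, 20],
    [0, 0, -0.08, 0, 0, 0, 20],
    [0, 0, -0.12, 0, 0, 0, 20],
    [0, 0, -0.16, 0, 0, 0, 20]
  ]
}}

```text
t: 12.75
tcp_pos: [0.4337, 0.2167, 0.2232]
tcp_rot: [-0.0, 3.139, 0.002]
wrist_force: [-1.3, 0.4, 12.8]
opening: 0.0302
finger_force: 80.9
```

{"fn": "jog_arm", "kwargs": {
  "increments": [
    [0, 0, -0.04, 0, 0, 0, 20],
    [0, 0, -0.08, 0, 0, 0, 20],
    [0, 0, -0.12, 0, 0, 0, 20],
    [0, 0, -0.15, 0, 0, 0, 20]
  ]
}}

```text
t: 13.15
tcp_pos: [0.4333, 0.2166, 0.2173]
tcp_rot: [-0.0, 3.141, 0.001]
wrist_force: [0.6, 1.6, 1.1]
opening: 0.0306
finger_force: 79.8
```

The force rose to 12.8 N and then dropped to 1.1 N, so the knob has clicked past the balls. I go on down to the washer.

{"fn": "jog_arm", "kwargs": {
  "increments": [
    [0, 0, -0.05, 0, 0, 0, 20],
    [0, 0, -0.1, 0, 0, 0, 20],
    [0, 0, -0.15, 0, 0, 0, 20],
    [0, 0, -0.18, 0, 0, 0, 20],
    [0, 0, -0.18, 0, 0, 0, 20]
  ]
}}

```text
t: 13.65
tcp_pos: [0.4331, 0.2164, 0.2118]
tcp_rot: [0.001, -3.142, 0.0]
wrist_force: [1.3, 0.5, 0.4]
opening: 0.03
finger_force: 79.9
```

{"fn": "jog_arm", "kwargs": {
  "increments": [
    [0, 0, -0.03, 0, 0, 0, 20],
    [0, 0, -0.06, 0, 0, 0, 20],
    [0, 0, -0.08, 0, 0, 0, 20],
    [0, 0, -0.08, 0, 0, 0, 20]
  ]
}}

```text
t: 14.05
tcp_pos: [0.4331, 0.2163, 0.2101]
tcp_rot: [-0.001, 3.141, -0.0]
wrist_force: [0.0, -0.0, 7.1]
opening: 0.0298
finger_force: 80.5
```

{"fn": "jog_arm", "kwargs": {
  "increments": [
    [0, 0, -0.015, 0, 0, 0, 20],
    [0, 0, -0.015, 0, 0, 0, 20],
    [0, 0, -0.015, 0, 0, 0, 20],
    [0, 0, -0.015, 0, 0, 0, 20],
    [0, 0, -0.015, 0, 0, 0, 20],
    [0, 0, -0.015, 0, 0, 0, 20],
    [0, 0, -0.015, 0, 0, 0, 20],
    [0, 0, -0.015, 0, 0, 0, 20]
  ]
}}

```text
t: 14.85
tcp_pos: [0.4331, 0.2163, 0.2098]
tcp_rot: [-0.001, 3.141, 0.0]
wrist_force: [-0.8, -1.4, 9.2]
opening: 0.0305
finger_force: 80.6
```

```bash
python3 - <<'E'
from h import *
s=grab('side','s5.png');o=status.get_obs();print(o['tcp_pos'],o['wrist_force'],o['opening'])
cv2.imwrite('pics/s5c.png',cv2.resize(s[140:210,150:240,::-1],(720,560),interpolation=cv2.INTER_CUBIC))
E
```

```text
[0.43303841 0.21633078 0.20976816] [ 0.35789004 -0.87048326  8.88261739] 0.030112555740003343
```

View pics/s5c.png

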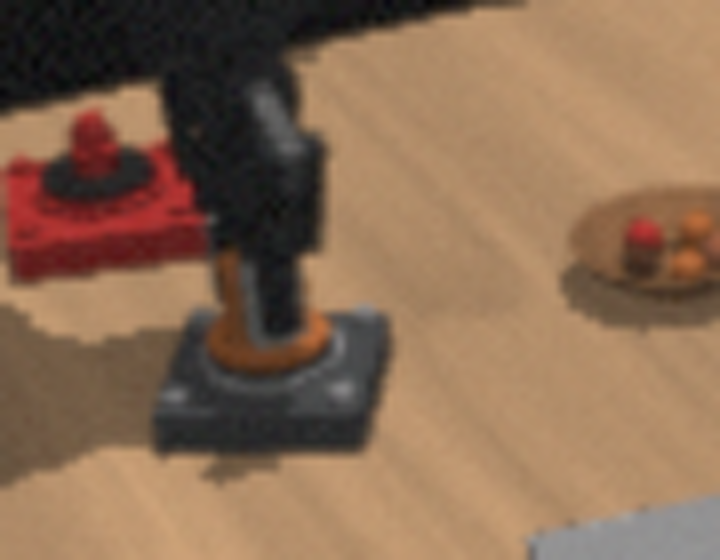

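The knob's flange sits level on the washer, at crop (268,345) or image (183.5,183), with about 9 N of steady push. I hand the job in.

```bash
python3 -c "
from plant import finish_job
print(finish_job())"
```

```text
the job is handed in; nothing more can be done
None
```

The job is handed in: I rubbed the knob along the plate from 63 mm before the middle to 62 mm beyond at about 3–4 N, then clicked it onto the stud, and the arm is still gripping it and pressing the washer with about 9 N.

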